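# Balance dish: load the ball, lift, quarter turn, hold level

## Task

Make the balance dish ready for the bench: take the black ball off the white ring and set it to rest in the middle of the dish on its stand. Then grip the dish by one handle, lift it straight up at least 5 cm clear of the stand and only then turn it a quarter turn, either way, until its handles lie in line with the stand's long foot, always level and with the ball staying in the middle. Finish still holding the dish like that, steady above the middle of the stand and touching nothing else, with the other things left standing and lying where they are.

Things in the scene. Friction and masses are not known exactly. Their poses are not given: they have to be found in the camera images.
- stand: Fixed steel stand, 95 mm tall: flat foot bar 200 x 60 x 10 mm whose long side runs along the stand's own x axis, a thin column 24 mm in diameter and on top a shallow round cup 62 mm across (rim 5 mm high, cup floor 90 mm above the origin). Origin on the table at the centre of the foot, z up.
- dish: Loose round aluminium dish, 144 mm across, about 0.18 kg, standing in the stand's cup. Inside a shallow cone falls 5 degrees to the middle, 12 mm above the origin; lip top 26.5 mm. Two beech handles stick out along its x axis, one on each side. Origin under the centre of its round foot (48 mm across, 10 mm high). At the start the handles lie square across the stand's foot, to about 9 degrees.
- dish_mid (a point): Point on the dish's axis, 34 mm above its origin: where the centre of the ball is when the ball rests in the middle of the dish.
- dish_grip_a (a point): Grip point in the handle on the dish's +x side: 105 mm from the dish's axis, 17 mm above its origin, on the handle's centre line. The handle is a straight bar 18 mm wide and 18 mm high along the dish's x axis, from 71 to 133 mm from the middle.
- dish_grip_b (a point): Grip point in the equal handle on the dish's -x side, 105 mm from the dish's axis, on the handle's centre line.
- ball_center (a point): Centre of the loose black rubber ball, 44 mm in diameter, about 0.05 kg (varies). At the start it sits in the hole of the white grip ring in the tray, its centre about 36 mm above the table, 16 mm above the top of the ring.
- grip_ring: Loose white silicone hand-grip ring, 68 mm outside diameter, 30 mm hole, 16 mm high, lying flat in the tray under the ball. Origin at the centre of its underside.
- tray: Fixed grey plastic tray 240 (its x) x 300 (its y) x 28 mm, walls and floor 4 mm. Origin at the centre of its underside. Along the tray's x axis, 65 mm either side of the ball is free above the ring.
- dumbbell_a: Loose chrome mini dumbbell 129 mm long with hexagonal heads 40 mm across, lying along the tray's y axis at the tray's +x side. Origin under its middle, on the tray floor.
- dumbbell_b: Second chrome mini dumbbell, the same, beside the first in line with it.
- tumbler: Loose empty glass tumbler, 66 mm across, 78 mm high, in a corner of the tray's -x half. Origin at the centre of its underside.
- carabiner: Loose aluminium carabiner about 82 x 37 x 9 mm lying flat in the other corner of the tray's -x half. Origin at its middle, on the tray floor.
- pop_pin: Loose spare pop pin knob of the bench, standing on its round knob, 38 mm across, 62 mm high, on the mat. Origin at the centre of its underside.
- bottle: Loose metal drinking bottle, 64 mm across, 190 mm high, at the back of the mat. Origin at the centre of its underside.

How it is judged (in metres and radians):
On the way, in this order (a step that is already met when the one before it is completed fails the run):
1. the ball rests, let go, in the middle of the dish while the dish stands on its stand (distance between ball_center and dish_mid below 0.02 m and contact force between the fingers and ball below 0.05 N and z of dish in the frame of stand below 0.096 m and horizontal distance between dish and stand below 0.012 m and linear speed of ball below 0.04 m/s), for 0.3 s.
2. the dish is lifted clear by a handle, not yet turned, ball in the middle (distance between ball_center and dish_mid below 0.02 m and z of dish in the frame of stand above 0.11 m and contact force between the fingers and dish above 1 N and angle between the x axis of dish and the y axis of stand, either way round below 0.35 rad), for 0.1 s.
At the end, for the whole second after the job is handed in: Fingers hold the dish at rest, 40 mm or more above its seat, touching nothing else, middle within 50 mm of the stand's, handles within 8.6 degrees of the foot's line (either way round), level within 6 degrees, ball untouched, at rest within 20 mm of the middle (distance between ball_center and dish_mid below 0.02 m and z of dish in the frame of stand above 0.13 m and horizontal distance between dish and stand below 0.05 m and angle between the x axis of dish and the x axis of stand, either way round below 0.15 rad and angle between dish's own z axis and vertical below 0.105 rad and contact force between the fingers and dish above 1 N and contact force between dish and stand below 0.05 N and contact force between the fingers and ball below 0.05 N and linear speed of dish below 0.02 m/s and angular speed of dish below 0.15 rad/s and linear speed of ball below 0.03 m/s); the arm keeps its last pose, push and grip.
It fails at once if the ball strays more than 25 mm from the middle while the dish is off its stand (z of dish in the frame of stand above 0.105 m and distance between ball_center and dish_mid above 0.025 m).
It fails at once if the dish is tilted more than 12 degrees (angle between dish's own z axis and vertical above 0.21 rad).
It fails at once if the dish is turned on its stand instead of in the air (z of dish in the frame of stand below 0.096 m and angle between the x axis of dish and the y axis of stand, either way round above 0.5 rad).
It fails at once if one of the other things is shifted more than 30 mm, or the ring more than 60 mm (distance of any of dumbbell_a, dumbbell_b, tumbler, carabiner, pop_pin, bottle from where it was at the start of the episode above 0.03 m or distance of grip_ring from where it was at the start of the episode above 0.06 m).
It fails at once if the tumbler, the pop pin or the bottle is tipped over (angle between any of tumbler, pop_pin, bottle's own z axis and vertical above 0.5 rad).
It also fails if it takes over 70 s, if anything falls off the work surface, if the arm or the gripper's body presses on something with over 40 N, if the wrist force passes 120 N, or if a joint passes its speed limit or range.

## Robot

A 6-joint arm with a two-finger parallel gripper is mounted at the origin on the work surface. World frame = base frame: x ahead of the robot, y to its left, z up, the work surface at z = 0. Lengths are in m, angles in degrees, forces in N, time in s.
With the tool pointing down it reaches from about 0.375 to 0.9 m from the base axis. Payload 3.1 kg.
Tool frame: the origin (TCP) lies midway between the tips of the shut fingers; the grasp point (between the pads) lies 19 mm behind it; z points along the fingers, y is the line along which they close (so a half turn about z gives the same grasp; the last joint's range is limited). The gripper opens to 87 mm and grips with 3 to 60 N. Pads are 19 mm wide; open, the fingers measure 117 mm over their backs; the gripper's body (75 mm by 190 mm) begins 51 mm behind the grasp point.
Start: joints at [58.298, 30.224, 82.088, -0, 67.689, -10.227], TCP at [0.229, 0.582, 0.223] pointing down, gripper open.
Joint ranges: [-176.69, 176.69], [-43.24, 126.21], [12.49, 139.97], [-82, 262], [0, 151.66], [-163.58, 163.58]. Speed limits (degrees/s): [159.86, 159.86, 180, 180, 180, 180].

## Interface

Orientations are given as a 3x3 rotation matrix whose columns are the frame's x, y, z axes.
In Python, from rig import bot, viewer gives the robot as it stands (bot), with the cameras (viewer).
- The arm moves only by the tool jog_arm, called as name(argument=value, ...) on one line, values as JSON. Schema: {"type":"object","properties":{"rows":{"type":"array","items":{"type":"object","properties":{"dx":{"type":"number"},"dy":{"type":"number"},"dz":{"type":"number"},"rx":{"type":"number"},"ry":{"type":"number"},"rz":{"type":"number"},"aperture":{"type":"number"}},"additionalProperties":false,"required":["aperture"]},"minItems":1,"maxItems":20},"only":{"type":"string"},"quiet":{"type":"boolean"},"lines":{"type":"string"}},"required":["rows"],"additionalProperties":false}. rows is a list of rows, 1 to 20 of them, each an object with the fields dx, dy, dz (the shift in units of 50 mm), rx, ry, rz (a rotation vector in units of 5 degrees), aperture (the opening from 0.0 (shut) to 1.0 (fully open)); a field left out counts as zero (the opening has to be given); each row is the pose to reach, as a shift and turn from the pose commanded when the call began, along the tool's axes at that moment; what a row does not reach only later rows make up. A row lasts 1/10 s, in which the tool goes at most 0.05 m and 8.59 degrees, less where a joint would pass 70% of its speed; a pose out of reach is approached as far as the arm can. The fingers move at their own pace and stop on an object; the grip force is fixed at half the most. Time passes only in rows, so rows that do not move let the fingers close. The tool returns the time, the measured TCP pose, the force, the opening and the grip force at its end. only (a regular expression) keeps the lines of the reply that match it, lines (a string "A,B") keeps lines A to B, and quiet returns only ok. Input that does not fit is refused with a message, and nothing moves.
- bot.read_state(): the state, without advancing time (a new reading comes with each control period).
- viewer.capture(name): name is "scene" or "top" or "wrist"; returns a dict with "color" (400x640x3 uint8, red, green, blue), "K" (3x3 intrinsics, pixels), "view" (4x4, takes a point from world to camera coordinates); the wrist camera has in their place "mount" (4x4, takes a point from camera to tool coordinates, whose origin is the TCP and whose axes are the flange's). Camera axes: x right, y up, looking along -z (the intrinsics and any distortion apply to the point x, -y, -z); pixel columns grow to the right and rows downward; lengths in m; the calibration is good to about 2 mm. A picture is of the moment at which its call begins: read the wrist's pose just before it. There is no depth.
- bot.hand_in(): hands the job in; it is judged then, once.
The state is a dict: "time_s": time; "joint_positions": joint angles; "qvel": joint speeds; "tau": joint torques, N m; "position": TCP position; "tcp_rot": TCP orientation; "force": force on the tool from outside, world axes, zero at the start; "moment": the same for the moment, N m; "opening": opening from 0.0 (shut) to 1.0 (fully open); "grasp_force": force on a finger pad.
Only numpy, scipy, OpenCV 4.12 (cv2) and the standard library are available. Lean on these libraries where they do the work, as an engineer would, in place of code of your own. Each camera call takes 0.05 s, during which the arm holds its last target. There are 200 camera calls.

## Working session

There is one attempt and no reset: what is moved stays moved. The work goes in short steps, Python scripts to look and compute and a tool call to move; the robot and the scene stay as the last step left them, time stands still between calls to the robot, and variables do not carry over. Pictures are saved under pics/ and viewed, at most 10 in all, crops included, and the job is handed in when it is done.

```bash
ls; mkdir -p pics
```

Run:
```python
from rig import bot, viewer
import cv2,numpy as np
s=bot.read_state();print(s['time_s'],s['position'],np.round(s['tcp_rot'],3).tolist(),s['opening'])
for n in("scene","top","wrist"):
    c=viewer.capture(n);cv2.imwrite(f"pics/{n}0.png",c["color"][:,:,::-1])
    print(n,np.round(c["K"],1).tolist(),[k for k in c],np.round(c.get("view",c.get("mount")),3).tolist())
```

```text
pics
rig.py
0.0 [0.22837349 0.58098394 0.22157708] [[-0.931, 0.366, -0.001], [0.366, 0.931, -0.002], [0.0, -0.002, -1.0]] 0.9948918599820248
scene [[506.3, 0.0, 315.3], [0.0, 506.3, 193.1], [0.0, 0.0, 1.0]] ['color', 'K', 'view'] [[-0.778, 0.628, -0.011, 0.46], [-0.483, -0.587, 0.65, 0.231], [0.401, 0.511, 0.76, -1.429], [0.0, 0.0, 0.0, 1.0]]
top [[431.9, 0.0, 319.3], [0.0, 431.9, 200.1], [0.0, 0.0, 1.0]] ['color', 'K', 'view'] [[0.018, -1.0, -0.008, 0.013], [0.998, 0.018, 0.065, -0.582], [-0.065, -0.009, 0.998, -1.029], [0.0, 0.0, 0.0, 1.0]]
wrist [[332.3, 0.0, 314.6], [0.0, 332.3, 195.5], [0.0, 0.0, 1.0]] ['color', 'K', 'mount'] [[-0.001, 0.953, 0.304, 0.084], [1.0, 0.0, 0.001, 0.0], [0.001, 0.304, -0.953, -0.163], [0.0, 0.0, 0.0, 1.0]]
```

View pics/scene0.png

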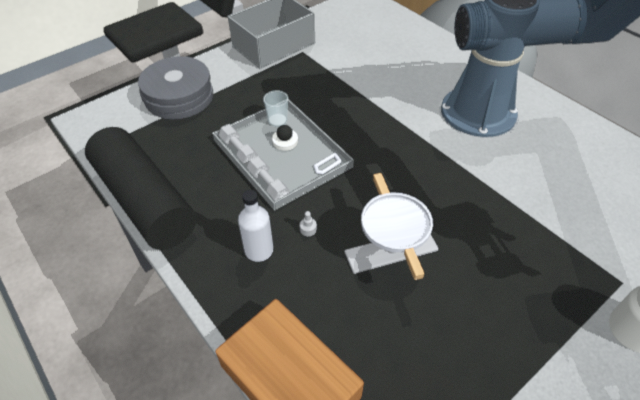

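View pics/top0.png

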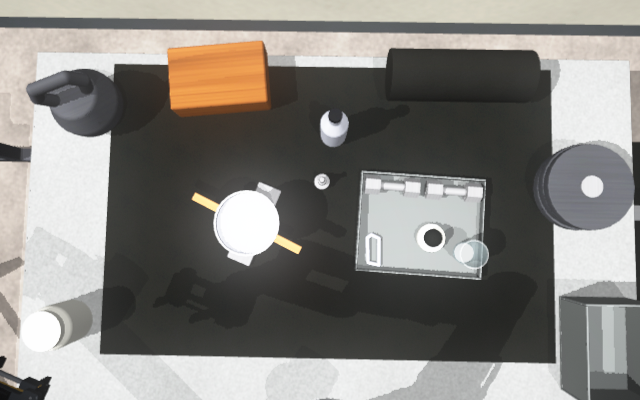

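The scene view shows the ball at (285,133), the dish at (397,222) and the handles at (380,185) and (415,263). The top view has the ball at (432,237), the dish at (247,222), handle tips at (194,197) and (299,250), and foot ends at (268,192) and (240,258).

Create h.py:
```python
import numpy as np,cv2
from rig import bot, viewer
def cam(n):
    s=bot.read_state() if n=="wrist" else None
    c=viewer.capture(n)
    if n=="wrist":
        T=np.eye(4);T[:3,:3]=s["tcp_rot"];T[:3,3]=s["position"];c["c2w"]=T@c["mount"]
    else: c["c2w"]=np.linalg.inv(c["view"])
    c["hsv"]=cv2.cvtColor(c["color"],cv2.COLOR_RGB2HSV);return c
def ray(c,p):
    K=c["K"];d=np.array([(p[0]-K[0,2])/K[0,0],-(p[1]-K[1,2])/K[1,1],-1.])
    d=c["c2w"][:3,:3]@d;return c["c2w"][:3,3],d/np.linalg.norm(d)
def tri(*cp):
    A=np.zeros((3,3));b=np.zeros(3);R=[ray(c,p) for c,p in cp]
    for o,d in R: M=np.eye(3)-np.outer(d,d);A+=M;b+=M@o
    x=np.linalg.solve(A,b);return x,max(np.linalg.norm(np.cross(x-o,d)) for o,d in R)
def plane(c,p,z):
    o,d=ray(c,p);return o+d*(z-o[2])/d[2]
def blobs(m,roi,amin=20):
    x0,y0,x1,y1=roi;z=np.zeros(m.shape,np.uint8);z[y0:y1,x0:x1]=m[y0:y1,x0:x1]
    n,l,s,ce=cv2.connectedComponentsWithStats(z)
    return [(ce[i],s[i][4],np.uint8(l==i)) for i in sorted(range(1,n),key=lambda i:-s[i][4]) if s[i][4]>=amin]
def circ(b): return cv2.minEnclosingCircle(cv2.findContours(b,0,1)[0][0])
def wood(c,roi):
    h=c["hsv"];return blobs((h[...,0]>8)&(h[...,0]<28)&(h[...,1]>70)&(h[...,2]>90),roi)
def ballb(c,roi): return blobs(c["hsv"][...,2]<60,roi)
```

Run:
```python
from h import *
t=cam("top");s=cam("scene");np.set_printoptions(precision=4,suppress=True)
for n,c,r in(("t",t,(415,222,447,252)),("s",s,(273,122,298,146))):
    for b in ballb(c,r)[:2]:print(n,"ball",b[0],b[1],circ(b[2]))
bt=ballb(t,(415,222,447,252))[0];bs=ballb(s,(273,122,298,146))[0]
print("ball",tri((t,bt[0]),(s,circ(bs[2])[0])),tri((t,bt[0]),(s,bs[0])))
wt=wood(t,(180,185,310,260));ws=wood(s,(360,165,430,285))
for w in wt+ws:print("wood",w[0],w[1],cv2.minAreaRect(cv2.findNonZero(w[2])))
# white dish
for n,c,r in(("t",t,(205,180,290,265)),("s",s,(355,185,440,255))):
    m=(c["hsv"][...,2]>150)&(c["hsv"][...,1]<50)
    for b in blobs(m,r)[:2]:print(n,b[0],b[1],cv2.fitEllipse(max(cv2.findContours(b[2],0,1)[0],key=len)))
im=np.hstack([cv2.resize(t["color"][170:270,180:310],None,fx=3,fy=3),cv2.resize(s["color"][165:285,340:450],(330,300))])
im2=np.hstack([cv2.resize(t["color"][165:285,350:495],None,fx=2.3,fy=2.3),cv2.resize(s["color"][90:210,205:355],None,fx=2.3,fy=2.3)])
im2=im2[:,:720];im2=cv2.copyMakeBorder(im2,0,0,0,720-im2.shape[1],0)
cv2.imwrite("pics/z1.png",np.vstack([im[:, :720],im2])[:,:,::-1])
```

```text
s ball [283.5357 132.9071] 140 ((283.8333435058594, 132.5), 7.090773582458496)Traceback (most recent call last):
  File "<stdin>", line 5, in <module>
IndexError: list index out of range
```

Run:
```python
from h import *
t=cam("top");s=cam("scene");np.set_printoptions(precision=4,suppress=True)
print(t["hsv"][224:252:2,418:448:2,2])
print(s["hsv"][122:146:2,272:300:2,2])
wt=wood(t,(180,185,310,260));ws=wood(s,(360,165,430,285))
for w in wt+ws:print("wood",w[0],w[1],cv2.minAreaRect(cv2.findNonZero(w[2])))
for n,c,r in(("t",t,(205,180,290,265)),("s",s,(355,185,440,255))):
    m=(c["hsv"][...,2]>150)&(c["hsv"][...,1]<50)
    for b in blobs(m,r)[:2]:print(n,b[0],b[1],cv2.fitEllipse(max(cv2.findContours(b[2],0,1)[0],key=len)))
im=np.hstack([cv2.resize(t["color"][170:270,180:310],None,fx=3,fy=3),cv2.resize(s["color"][165:285,340:450],(330,300))])
im2=np.hstack([cv2.resize(t["color"][165:285,350:495],(360,300)),cv2.resize(s["color"][90:210,205:355],(360,300))])
cv2.imwrite("pics/z1.png",np.vstack([im,im2])[:,:,::-1])
```

```text
[[212 202 189 184 227 249 250 248 239 211 159 158 195 159 167]
 [189 186 219 254 254 254 254 254 254 254 243 168 159 159 159]
 [189 228 254 254 254 254 251 244 219 249 252 249 150 159 156]
 [209 254 254 254 253 139  63  62  63  67 212 252 249 158 132]
 [241 254 254 254  63  65  67  67  67  65  62 180 252 160 132]
 [254 254 254 202  65  69  70  70  70  67  66  62 246 246 132]
 [254 254 254  64  69  71  72  73  71  70  67  63 201 248 132]
 [254 254 254  65  70  72  73  73  72  70  69  64 165 249 131]
 [254 254 254 118  69  71  72  73  73  71  68  63 213 247 132]
 [252 254 254 253  67  71  72  71  71  71  67  77 246 241 132]
 [237 254 254 254 233  66  68  70  69  67  82 244 254 164 163]
 [213 249 254 254 254 249 169  89 100 191 248 254 246 164 186]
 [215 214 250 254 254 254 254 254 254 254 254 250 212 195 186]
 [215 215 215 237 253 254 254 254 254 253 235 213 213 213 194]]
[[213 217 221 222 224 224 206 186 180 181 180 180 180 179]
 [179 204 211 214 207 175 149 147 171 180 180 180 180 180]
 [163 167 167 150  76  55  57  57  84 160 180 181 180 180]
 [162 163 153  57  48  58  59  59  62  7
[... 692 characters left out ...]
26.832813262939453, 8.9442720413208), 26.56505012512207)
wood [414.162  264.3045] 358 ((414.0172424316406, 263.7069091796875), (32.56399917602539, 12.342806816101074), 66.80140686035156)
wood [380.4267 182.9956] 225 ((380.31036376953125, 182.7758331298828), (22.097745895385742, 10.770329475402832), 68.19859313964844)
t [247.2737 222.1782] 3906 ((247.2049102783203, 222.1734619140625), (62.9366455078125, 79.74626922607422), 27.61672592163086)
s [398.1073 224.3467] 3709 ((397.71697998046875, 225.23477172851562), (63.73170471191406, 77.13314819335938), 109.45830535888672)
s [357.0645 249.871 ] 31 ((357.4003601074219, 249.77313232421875), (4.760908603668213, 9.276511192321777), 44.80142593383789)
```

View pics/z1.png

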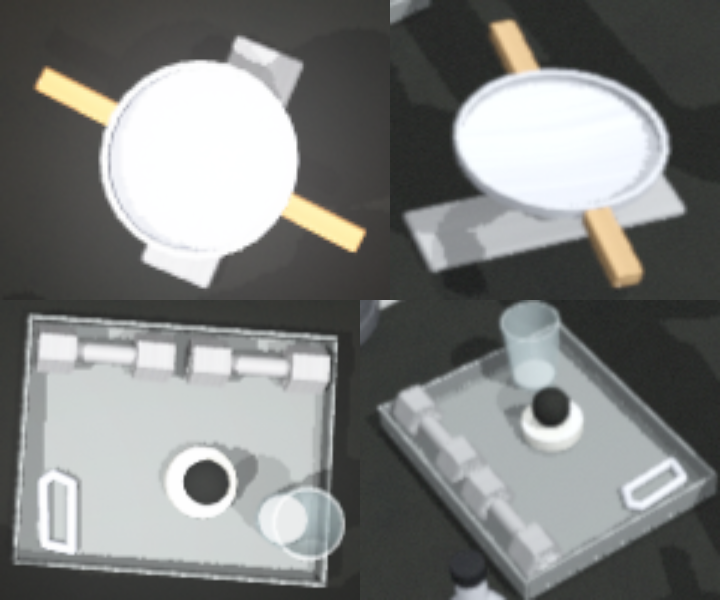

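The crops show the foot bar corners in the top view at about (259,183), (281,192), (228,257) and (250,266). Top-view handle tips are at (193.5,196) and (300,251); in the scene view they are at about (377.5,174) and (419,273). The ball sits clearly on the ring.

Run:
```python
from h import *
t=cam("top");s=cam("scene");np.set_printoptions(precision=4,suppress=True)
bt=blobs(t["hsv"][...,2]<120,(415,222,447,252))[0];bs=blobs(s["hsv"][...,2]<100,(273,124,298,146))[0]
print("ball",bt[0],circ(bt[2]),bs[0],circ(bs[2]),tri((t,circ(bt[2])[0]),(s,bs[0])))
print("tips",tri((t,(193.5,195.8)),(s,(377.5,174.4))),tri((t,(300.3,250.8)),(s,(419,273))))
wt=wood(t,(180,185,310,260));ws=wood(s,(360,165,430,285))
print("cen",tri((t,wt[1][0]),(s,ws[1][0])),tri((t,wt[0][0]),(s,ws[0][0])))
P=[plane(t,p,.1145)for p in((193.5,195.8),(300.3,250.8))];d=P[1]-P[0];print("axis len",np.linalg.norm(d),(P[0]+P[1])/2,np.degrees(np.arctan2(d[1],d[0])))
F=np.array([plane(t,p,.01)for p in((259,182.7),(280.7,191.7),(250,265.7),(227.7,257.3))]);d=F[:2].mean(0)-F[2:].mean(0)
print("foot",F.mean(0),np.linalg.norm(d),np.degrees(np.arctan2(d[1],d[0])))
T=np.array([plane(t,p,.028)for p in((350+30*.403,165+15*.4),(350+337*.403,165+38*.4),(350+323*.403,165+286*.4),(350+14*.403,165+262*.4))])
print("tray",T[:,:2],T.mean(0),np.degrees(np.arctan2(*(T[0]-T[1])[[1,0]])))
for b in range(1):
  m=(s["hsv"][...,2]>150)&(s["hsv"][...,1]<50)
```

```text
ball [432.5341 237.4618] ((432.5, 237.5), 8.860122680664062) [283.9791 132.3508] ((284.0, 132.35000610351562), 7.76041841506958) (array([ 0.4966, -0.2471,  0.035 ]), np.float64(0.0004031818938939971))
tips (array([0.5883, 0.2156, 0.3276]), np.float64(0.03128953515619253)) (array([ 0.4075,  0.1285, -0.2623]), np.float64(0.059221108362911265))
cen (array([0.5779, 0.2095, 0.2926]), np.float64(0.026695121886791146)) (array([ 0.4394,  0.1464, -0.1732]), np.float64(0.04306030719581071))
axis len 0.26583524116853535 [0.5215 0.1817 0.1145] -116.00580226258425
foot [0.5204 0.1809 0.01  ] 0.19573767401224212 -21.16873853703011
tray [[ 0.6532 -0.0786]
 [ 0.636  -0.3764]
 [ 0.3993 -0.3615]
 [ 0.4162 -0.0661]] [ 0.5262 -0.2207  0.028 ] 86.70750212569241
```

Add to h.py:
```python
np.set_printoptions(precision=4,suppress=True)
def go(p,yaw=None):
    s=bot.read_state();R=np.array(s["tcp_rot"]);y=np.degrees(np.arctan2(R[1,1],R[0,1]))
    print("t",round(s["time_s"],2),"yaw",round(y,2),"op",round(s["opening"],3),"d",R.T@(np.array(p)-s["position"]),"rz",None if yaw is None else round((y-yaw+90)%180-90,2))
```

Run:
```python
from h import *
t=cam("top");s=cam("scene")
print("tips",tri((t,(193.5,195.8)),(s,(419,273))),tri((t,(300.3,250.8)),(s,(377.5,174.4))))
wt=wood(t,(180,185,310,260));ws=wood(s,(360,165,430,285))
print("cen",tri((t,wt[1][0]),(s,ws[0][0])),tri((t,wt[0][0]),(s,ws[1][0])))
go((.5,.1,.24));go((.4966,-.2471,.13),-3.3)
print(bot.read_state()["tcp_rot"])
```

```text
tips (array([0.5801, 0.3007, 0.1147]), np.float64(0.0004276328343456123)) (array([0.4626, 0.0628, 0.1085]), np.float64(0.0004067588842908751))
cen (array([0.5689, 0.2787, 0.107 ]), np.float64(0.00025501698288283496)) (array([0.4781, 0.0897, 0.1141]), np.float64(0.0007896064095996324))
t 0.55 yaw 68.52 op 0.993 d [-0.4287 -0.3488 -0.0174] rz None
t 0.55 yaw 68.52 op 0.993 d [-0.5526 -0.6731  0.0926] rz 71.82
[[-0.9306  0.3661 -0.    ]
 [ 0.3661  0.9306 -0.    ]
 [-0.     -0.     -1.    ]]
```

Units first: shifts go in units of 50 mm and turns go in units of 5 degrees. So -0.6731 m is -13.462, -0.668 m is -13.36, 71.8 degrees is 14.36.

jog_arm(rows=[{"dx":-0.8,"dy":-0.66,"dz":-0.04,"rz":0.6,"aperture":1},{"dx":-1.6,"dy":-1.32,"dz":-0.08,"rz":1.4,"aperture":1},{"dx":-2.4,"dy":-1.96,"dz":-0.12,"rz":2.2,"aperture":1},{"dx":-3.2,"dy":-2.6,"dz":-0.16,"rz":3,"aperture":1},{"dx":-4,"dy":-3.26,"dz":-0.2,"rz":3.8,"aperture":1},{"dx":-4.8,"dy":-3.9,"dz":-0.24,"rz":4.6,"aperture":1},{"dx":-5.6,"dy":-4.56,"dz":-0.28,"rz":5.4,"aperture":1},{"dx":-6.4,"dy":-5.2,"dz":-0.32,"rz":6.2,"aperture":1},{"dx":-7.2,"dy":-5.86,"dz":-0.34,"rz":7.2,"aperture":1},{"dx":-8,"dy":-6.5,"dz":-0.34,"rz":8,"aperture":1},{"dx":-8.6,"dy":-7.2,"dz":-0.34,"rz":8.8,"aperture":1},{"dx":-8.9,"dy":-8,"dz":-0.34,"rz":9.6,"aperture":1},{"dx":-9.24,"dy":-8.9,"dz":-0.34,"rz":10.6,"aperture":1},{"dx":-9.56,"dy":-9.8,"dz":-0.34,"rz":11.6,"aperture":1},{"dx":-9.86,"dy":-10.6,"dz":-0.2,"rz":12.6,"aperture":1},{"dx":-10.16,"dy":-11.4,"rz":13.4,"aperture":1},{"dx":-10.46,"dy":-12.2,"dz":0.4,"rz":14,"aperture":1},{"dx":-10.76,"dy":-12.8,"dz":1,"rz":14.36,"aperture":1},{"dx":-11,"dy":-13.36,"dz":1.6,"rz":14.36,"aperture":1},{"dx":-11.052,"dy":-13.462,"dz":1.852,"rz":14.36,"aperture":1}])

```text
time_s: 2.55
position: [0.4961, -0.2502, 0.1277]
tcp_rot: [[0.061, 0.998, -0.001], [0.998, -0.061, 0.0], [0.0, -0.001, -1.0]]
force: [-0.5, 0.3, -0.1]
opening: 1.001
grasp_force: 0.0
```

Run:
```python
from h import *
go((.4966,-.2471,.13),-3.3)
```

```text
t 2.55 yaw -3.48 op 1.001 d [ 0.0031  0.0004 -0.0023] rz -0.18
```

jog_arm(rows=[{"aperture":1},{"aperture":1}])

```text
time_s: 2.75
position: [0.4966, -0.246, 0.1303]
tcp_rot: [[0.057, 0.998, -0.0], [0.998, -0.057, 0.001], [0.001, -0.0, -1.0]]
force: [-0.2, -0.2, 0.2]
opening: 1.001
grasp_force: 0.0
```

Run:
```python
from h import *
go((.4966,-.2471,.13),-3.3);go((.4966,-.2471,.024),-3.3)
c=cam("wrist");cv2.imwrite("pics/w1.png",c["color"][:,:,::-1])
for b in blobs(c["hsv"][...,2]<100,(200,60,440,400),300)[:3]:
    u=circ(b[2])[0];print(b[0],b[1],circ(b[2]),plane(c,u,.036))
```

```text
t 2.75 yaw -3.25 op 1.001 d [-0.0011  0.0001  0.0003] rz 0.05
t 2.75 yaw -3.25 op 1.001 d [-0.0011  0.0002  0.1063] rz 0.05
[321.1815 360.0717] 15817 ((319.5, 355.0), 127.3431396484375) [ 0.4922 -0.4047  0.036 ]
[272.8956 221.5892] 8498 ((319.5, 175.0), 165.84716796875) [ 0.5016 -0.2273  0.036 ]
[313.4356 199.2794] 2126 ((313.47467041015625, 199.24050903320312), 26.057832717895508) [ 0.4956 -0.2473  0.036 ]
```

View pics/w1.png

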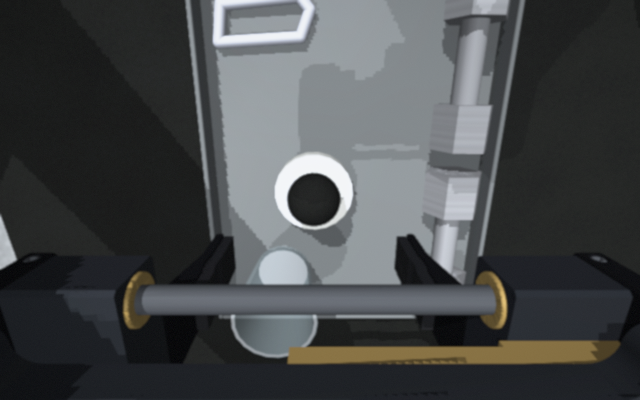

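The wrist view shows the ball at (313,199), which agrees with the triangulation to 1 mm. The tumbler and dumbbells are clear of the fingers, so I descend and grip.

To row units: 0.106 m is 2.12, -0.001 m is -0.02.

jog_arm(rows=[{"dx":-0.02,"dz":0.6,"aperture":1},{"dx":-0.02,"dz":1.2,"aperture":1},{"dx":-0.02,"dz":1.7,"aperture":1},{"dx":-0.02,"dz":2,"aperture":1},{"dx":-0.02,"dz":2.12,"aperture":1},{"dx":-0.02,"dz":2.12,"aperture":1},{"dx":-0.02,"dz":2.12,"aperture":0.6},{"dx":-0.02,"dz":2.12,"aperture":0.3},{"dx":-0.02,"dz":2.12,"aperture":0.3},{"dx":-0.02,"dz":2.12,"aperture":0.3},{"dx":-0.02,"dz":2.12,"aperture":0.3},{"dx":-0.02,"dz":2.12,"aperture":0.3}])

```text
time_s: 4.0
position: [0.4966, -0.2482, 0.0241]
tcp_rot: [[0.057, 0.998, 0.0], [0.998, -0.057, -0.0], [-0.0, 0.0, -1.0]]
force: [-0.1, -0.2, -1.3]
opening: 0.537
grasp_force: 0.0
```

jog_arm(rows=[{"aperture":0.3},{"aperture":0.3},{"aperture":0.3},{"aperture":0.3}])

```text
time_s: 4.4
position: [0.4964, -0.2481, 0.0239]
tcp_rot: [[0.057, 0.998, -0.0], [0.998, -0.057, 0.0], [0.0, -0.0, -1.0]]
force: [-0.6, -0.5, 1.1]
opening: 0.486
grasp_force: 30.0
```

jog_arm(rows=[{"dz":-0.2,"aperture":0.3},{"dz":-0.6,"aperture":0.3},{"dz":-1.2,"aperture":0.3},{"dz":-2,"aperture":0.3},{"dz":-2.8,"aperture":0.3},{"dz":-3.4,"aperture":0.3},{"dz":-3.7,"aperture":0.3},{"dz":-3.8,"aperture":0.3},{"dz":-3.8,"aperture":0.3}])

```text
time_s: 5.3
position: [0.4967, -0.2481, 0.2147]
tcp_rot: [[0.057, 0.998, 0.001], [0.998, -0.057, -0.001], [-0.001, 0.001, -1.0]]
force: [0.8, 0.8, -1.1]
opening: 0.492
grasp_force: 30.0
```

Run:
```python
from h import *
go((.5215,.1817,.2),-26)
t=cam("top");s=cam("scene")
cv2.imwrite("pics/b2.png",np.hstack([t["color"][150:330,340:520],s["color"][30:210,220:400]])[:,:,::-1].repeat(2,0).repeat(2,1))
```

```text
t 5.3 yaw -3.27 op 0.492 d [0.4305 0.0003 0.0144] rz 22.73
```

View pics/b2.png

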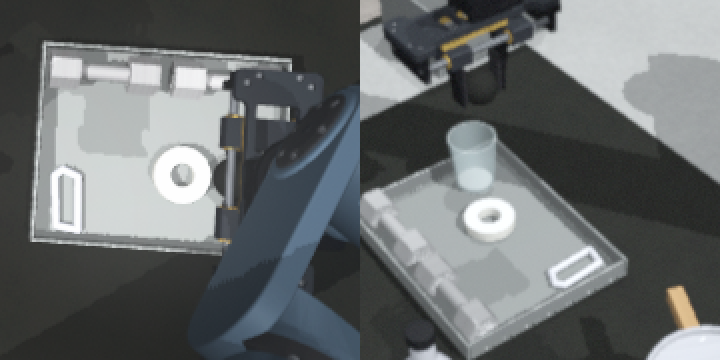

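The ring lies empty at (430,237) in top-view pixels, and the ball is held between the fingers at 42.5 mm opening. Now I carry it to the dish.

jog_arm(rows=[{"dx":0.2,"aperture":0.3},{"dx":0.7,"rz":0.2,"aperture":0.3},{"dx":1.4,"rz":0.6,"aperture":0.3},{"dx":2.2,"rz":1.2,"aperture":0.3},{"dx":3,"rz":1.8,"aperture":0.3},{"dx":3.8,"rz":2.4,"aperture":0.3},{"dx":4.6,"rz":3,"aperture":0.3},{"dx":5.4,"rz":3.4,"aperture":0.3},{"dx":6.2,"rz":3.8,"aperture":0.3},{"dx":6.9,"rz":4.2,"aperture":0.3},{"dx":7.6,"rz":4.4,"aperture":0.3},{"dx":8.1,"rz":4.54,"aperture":0.3},{"dx":8.44,"rz":4.54,"aperture":0.3},{"dx":8.6,"dz":0.1,"rz":4.54,"aperture":0.3},{"dx":8.6,"dz":0.3,"rz":4.54,"aperture":0.3},{"dx":8.6,"dz":0.3,"rz":4.54,"aperture":0.3},{"dx":8.6,"dz":0.3,"rz":4.54,"aperture":0.3}])

```text
time_s: 7.1
position: [0.5205, 0.1803, 0.198]
tcp_rot: [[0.439, 0.899, -0.002], [0.899, -0.439, -0.001], [-0.002, -0.002, -1.0]]
force: [-0.6, -0.7, -0.2]
opening: 0.492
grasp_force: 30.0
```

Run:
```python
from h import *
go((.5214,.1812,.113),-26)
```

```text
t 7.1 yaw -26.04 op 0.492 d [0.0014 0.0006 0.085 ] rz -0.04
```

jog_arm(rows=[{"dx":0.02,"dz":0.4,"aperture":0.3},{"dx":0.02,"dz":0.9,"aperture":0.3},{"dx":0.02,"dz":1.3,"aperture":0.3},{"dx":0.02,"dz":1.52,"aperture":0.3},{"dx":0.02,"dz":1.62,"aperture":0.3},{"dx":0.02,"dz":1.66,"aperture":0.3},{"dx":0.02,"dz":1.68,"aperture":0.3},{"dx":0.02,"dz":1.68,"aperture":0.3},{"dx":0.02,"dz":1.68,"aperture":0.3}])

```text
time_s: 8.0
position: [0.522, 0.1823, 0.1157]
tcp_rot: [[0.438, 0.899, 0.001], [0.899, -0.438, 0.0], [0.001, 0.001, -1.0]]
force: [-0.2, 0.1, -1.4]
opening: 0.493
grasp_force: 30.0
```

jog_arm(rows=[{"aperture":0.55},{"aperture":0.6},{"aperture":0.65},{"aperture":0.75},{"aperture":0.8},{"aperture":0.8},{"aperture":0.8}])

```text
time_s: 8.7
position: [0.5215, 0.1821, 0.1149]
tcp_rot: [[0.438, 0.899, -0.0], [0.899, -0.438, -0.0], [-0.0, -0.0, -1.0]]
force: [-0.8, 1.0, -0.9]
opening: 0.792
grasp_force: 0.0
```

jog_arm(rows=[{"dz":-0.2,"aperture":0.8},{"dz":-0.6,"aperture":0.8},{"dz":-1.2,"aperture":0.8},{"dx":0.2,"dz":-1.8,"aperture":0.8},{"dx":0.6,"dz":-2.2,"aperture":0.8},{"dx":1,"dz":-2.4,"aperture":0.8},{"dx":1.4,"dz":-2.4,"aperture":0.8},{"dx":1.6,"dz":-2.4,"aperture":0.8},{"dx":1.6,"dz":-2.4,"aperture":0.8},{"dx":1.6,"dz":-2.4,"aperture":0.8}])

```text
time_s: 9.7
position: [0.5557, 0.2535, 0.2345]
tcp_rot: [[0.438, 0.899, -0.002], [0.899, -0.438, -0.001], [-0.002, -0.001, -1.0]]
force: [0.7, -0.1, 0.0]
opening: 0.798
grasp_force: 0.0
```

Run:
```python
from h import *
c=cam("wrist");t=cam("top");s=cam("scene")
cv2.imwrite("pics/w3.png",np.vstack([c["color"],np.hstack([s["color"][130:330,300:620],np.uint8(t["color"][130:330,100:420])])])[:,:,::-1])
go((.5214+.09*np.cos(np.radians(64)),.1817+.09*np.sin(np.radians(64)),.088),-26)
```

```text
t 9.85 yaw -26.01 op 0.801 d [0.0107 0.0004 0.1466] rz -0.01
```

View pics/w3.png

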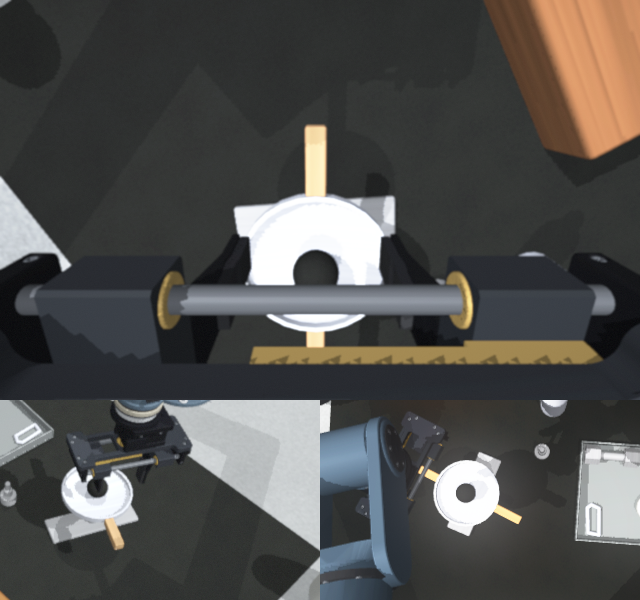

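The ball rests in the middle of the dish at wrist pixel (316,270), and the handle lies along the tool's x axis. Next I descend onto the near handle about 92 mm from the dish centre.

To row units: 0.146 m is 2.92, 0.012 m is 0.24.

jog_arm(rows=[{"dx":0.12,"dz":0.4,"aperture":0.8},{"dx":0.24,"dz":1,"aperture":0.7},{"dx":0.24,"dz":1.7,"aperture":0.7},{"dx":0.24,"dz":2.3,"aperture":0.7},{"dx":0.24,"dz":2.7,"aperture":0.7},{"dx":0.24,"dz":2.86,"aperture":0.7},{"dx":0.24,"dz":2.92,"aperture":0.7},{"dx":0.24,"dz":2.92,"aperture":0.7},{"dx":0.24,"dz":2.92,"aperture":0.7}])

```text
time_s: 10.75
position: [0.5628, 0.265, 0.0903]
tcp_rot: [[0.438, 0.899, 0.002], [0.899, -0.438, 0.001], [0.002, 0.002, -1.0]]
force: [-0.7, -0.1, -0.5]
opening: 0.704
grasp_force: 0.0
```

Run:
```python
from h import *
p=(.5214+.092*np.cos(np.radians(64)),.1817+.092*np.sin(np.radians(64)),.088)
go(p,-26)
c=cam("wrist");t=cam("top")
for w in wood(t,(100,150,310,290)):print(w[0],w[1])
```

```text
t 10.75 yaw -25.98 op 0.704 d [-0.001  -0.0007  0.0023] rz 0.02
[287.7833 243.9658] 263
[212.3913 205.3478] 23
```

To row units: 0.001 m is 0.02.

jog_arm(rows=[{"dz":0.02,"aperture":0.5},{"dz":0.02,"aperture":0.4},{"dz":0.02,"aperture":0.35},{"dz":0.02,"aperture":0.32},{"dz":0.02,"aperture":0.3},{"dz":0.02,"aperture":0.28},{"dz":0.02,"aperture":0.26},{"dz":0.02,"aperture":0.24},{"dz":0.02,"aperture":0.22},{"dz":0.02,"aperture":0.2},{"dz":0.02,"aperture":0.15},{"dz":0.02,"aperture":0.05},{"dz":0.02,"aperture":0},{"dz":0.02,"aperture":0},{"dz":0.02,"aperture":0}])

```text
time_s: 12.35
position: [0.5619, 0.2648, 0.088]
tcp_rot: [[0.438, 0.899, 0.0], [0.899, -0.438, -0.0], [0.0, 0.0, -1.0]]
force: [-0.9, 0.0, -0.6]
opening: 0.204
grasp_force: 30.0
```

Run:
```python
from h import *
t=cam("top");s=cam("scene");b=blobs(t["hsv"][...,2]<120,(232,207,262,240))[0];b2=blobs(s["hsv"][...,2]<100,(383,200,415,240))[0]
print(b[0],b[1],b2[0],b2[1],tri((t,b[0]),(s,circ(b2[2])[0])))
```

```text
[245.1497 222.534 ] 294 [400.4769 223.0769] 780 (array([0.5195, 0.189 , 0.1117]), np.float64(0.004807004330294671))
```

Add to h.py:
```python
def chk():
    t=cam("top");s=cam("scene");st=bot.read_state()
    w=wood(t,(262,180,330,290));q=wood(s,(355,60,410,230))
    for a in w[:2]:print("top",a[0],a[1])
    for a in q[:2]:print("sc",a[0],a[1])
    print("t",st["time_s"],"far handle",tri((t,w[0][0]),(s,q[0][0])),"tcp",np.array(st["position"]),"op",st["opening"],"M",np.array(st["moment"]))
    for b in blobs((t["hsv"][...,2]<120),(215,190,280,255))[:3]:print("ball",b[0],b[1],plane(t,b[0],st["position"][2]+.036))
```

```bash
python3 -c "from h import *;chk()"
```

```text
top [287.7833 243.9658] 263
sc [380.2672 183.0474] 232
t 12.55 far handle (array([0.4783, 0.0894, 0.1138]), np.float64(0.0009309059921198959)) tcp [0.5618 0.2648 0.088 ] op 0.2004193502381214 M [-0.1111  0.0753 -0.0335]
ball [245.1497 222.534 ] 294 [0.5227 0.1833 0.124 ]
ball [222.3725 195.848 ] 204 [0.5801 0.2349 0.124 ]
ball [271.8961 249.8506] 154 [0.4646 0.1234 0.124 ]
```

jog_arm(rows=[{"dz":-0.02,"aperture":0},{"dz":-0.04,"aperture":0},{"dz":-0.08,"aperture":0},{"dz":-0.12,"aperture":0},{"dz":-0.16,"aperture":0},{"dz":-0.16,"aperture":0},{"dz":-0.16,"aperture":0},{"dz":-0.16,"aperture":0}])

```text
time_s: 13.35
position: [0.5617, 0.2648, 0.0959]
tcp_rot: [[0.438, 0.899, -0.0], [0.899, -0.438, -0.0], [-0.0, -0.0, -1.0]]
force: [0.2, 0.9, -2.4]
opening: 0.204
grasp_force: 30.0
```

```bash
python3 -c "from h import *;chk()"
```

```text
top [287.5747 244.2759] 261
sc [380.5419 181.2643] 227
sc [397.875  227.0625] 32
t 13.45 far handle (array([0.4779, 0.0893, 0.1193]), np.float64(0.0010418693199304079)) tcp [0.5618 0.2648 0.0959] op 0.20536323120741837 M [ 0.0634 -0.0647 -0.0758]
ball [244.6633 222.5033] 300 [0.5227 0.1829 0.1319]
ball [221.6522 195.6141] 184 [0.5801 0.2347 0.1319]
ball [271.8158 249.9211] 152 [0.4649 0.1227 0.1319]
```

Droop is under 1° and the ball is centred, so I keep lifting.

To row units: -0.06 m is -1.2, -0.059 m is -1.18.

jog_arm(rows=[{"dz":-0.02,"aperture":0},{"dz":-0.06,"aperture":0},{"dz":-0.12,"aperture":0},{"dz":-0.2,"aperture":0},{"dz":-0.3,"aperture":0},{"dz":-0.4,"aperture":0},{"dz":-0.5,"aperture":0},{"dz":-0.6,"aperture":0},{"dz":-0.7,"aperture":0},{"dz":-0.8,"aperture":0},{"dz":-0.9,"aperture":0},{"dz":-1,"aperture":0},{"dz":-1.08,"aperture":0},{"dz":-1.14,"aperture":0},{"dz":-1.18,"aperture":0},{"dz":-1.2,"aperture":0},{"dz":-1.2,"aperture":0},{"dz":-1.2,"aperture":0},{"dz":-1.2,"aperture":0}])

```text
time_s: 15.35
position: [0.5617, 0.2648, 0.1557]
tcp_rot: [[0.438, 0.899, -0.001], [0.899, -0.438, -0.0], [-0.0, -0.0, -1.0]]
force: [0.3, -0.4, -2.5]
opening: 0.206
grasp_force: 30.0
```

```bash
python3 -c "
from h import *
chk()
for s in range(2,86,1):
  pass
r=.0925
for f in (1,3,6,10,15,20,25,30,35,40,45,50,55,60,65,70,75,80,83,85):print(f,np.round([r*np.cos(np.radians(f))-r,r*np.sin(np.radians(f))],4))
"
```

```text
top [285.0946 245.2466] 296
sc [382.9494 162.211 ] 237
sc [400.    207.093] 43
t 15.45 far handle (array([0.4781, 0.0895, 0.1791]), np.float64(0.0011243994623778256)) tcp [0.5617 0.2648 0.1558] op 0.2004319027215707 M [ 0.0597  0.0169 -0.0314]
ball [239.3265 222.1137] 343 [0.5227 0.1829 0.1918]
ball [277.3129 217.454 ] 163 [0.5335 0.1062 0.1918]
ball [270.3677 250.3806] 155 [0.467  0.1186 0.1918]
1 [-0.      0.0016]
3 [-0.0001  0.0048]
6 [-0.0005  0.0097]
10 [-0.0014  0.0161]
15 [-0.0032  0.0239]
20 [-0.0056  0.0316]
25 [-0.0087  0.0391]
30 [-0.0124  0.0462]
35 [-0.0167  0.0531]
40 [-0.0216  0.0595]
45 [-0.0271  0.0654]
50 [-0.033   0.0709]
55 [-0.0394  0.0758]
60 [-0.0462  0.0801]
65 [-0.0534  0.0838]
70 [-0.0609  0.0869]
75 [-0.0686  0.0893]
80 [-0.0764  0.0911]
83 [-0.0812  0.0918]
85 [-0.0844  0.0921]
```

jog_arm(rows=[{"dy":0.032,"rz":0.2,"aperture":0},{"dx":-0.002,"dy":0.096,"rz":0.6,"aperture":0},{"dx":-0.01,"dy":0.194,"rz":1.2,"aperture":0},{"dx":-0.028,"dy":0.322,"rz":2,"aperture":0},{"dx":-0.044,"dy":0.4,"rz":2.5,"aperture":0},{"dx":-0.064,"dy":0.478,"rz":3,"aperture":0},{"dx":-0.086,"dy":0.556,"rz":3.5,"aperture":0},{"dx":-0.112,"dy":0.632,"rz":4,"aperture":0},{"dx":-0.14,"dy":0.708,"rz":4.5,"aperture":0},{"dx":-0.174,"dy":0.782,"rz":5,"aperture":0},{"dx":-0.21,"dy":0.854,"rz":5.5,"aperture":0},{"dx":-0.248,"dy":0.924,"rz":6,"aperture":0},{"dx":-0.29,"dy":0.994,"rz":6.5,"aperture":0},{"dx":-0.334,"dy":1.062,"rz":7,"aperture":0},{"dx":-0.382,"dy":1.126,"rz":7.5,"aperture":0},{"dx":-0.432,"dy":1.19,"rz":8,"aperture":0},{"dx":-0.472,"dy":1.238,"rz":8.4,"aperture":0},{"dx":-0.494,"dy":1.262,"rz":8.6,"aperture":0},{"dx":-0.494,"dy":1.262,"rz":8.6,"aperture":0},{"dx":-0.494,"dy":1.262,"rz":8.6,"aperture":0}])

```text
time_s: 17.45
position: [0.6077, 0.215, 0.1559]
tcp_rot: [[0.933, 0.359, 0.0], [0.359, -0.933, 0.0], [0.0, -0.0, -1.0]]
force: [0.6, 0.3, -2.2]
opening: 0.205
grasp_force: 30.0
```

Run:
```python
from h import *
t=cam("top");s=cam("scene");st=bot.read_state();p=np.array(st["position"])
c=p-.0925*np.array(st["tcp_rot"])[:,0];print("expected centre",c)
for b in blobs((t["hsv"][...,2]<120),(215,190,280,255))[:3]:print("ball",b[0],b[1],plane(t,b[0],p[2]+.036))
go((.5214+.0925*np.cos(np.radians(-21.2)),.1817+.0925*np.sin(np.radians(-21.2)),.156),-111.2)
```

```text
expected centre [0.5213 0.1819 0.1559]
ball [221.0693 221.6691] 837 [0.5229 0.2199 0.1919]
ball [274.1797 235.4861] 395 [0.497  0.1117 0.1919]
ball [239.6687 221.7082] 329 [0.5235 0.1822 0.1919]
t 17.55 yaw -68.95 op 0.203 d [-0.024   0.0624 -0.0001] rz 42.25
```

The ball is still centred, so I do the second half of the turn.

To row units: 0.0622 m is 1.244, 0.0614 m is 1.228, 42.2 degrees is 8.44.

jog_arm(rows=[{"dy":0.032,"rz":0.2,"aperture":0},{"dx":-0.002,"dy":0.096,"rz":0.6,"aperture":0},{"dx":-0.01,"dy":0.194,"rz":1.2,"aperture":0},{"dx":-0.028,"dy":0.322,"rz":2,"aperture":0},{"dx":-0.044,"dy":0.4,"rz":2.5,"aperture":0},{"dx":-0.064,"dy":0.478,"rz":3,"aperture":0},{"dx":-0.086,"dy":0.556,"rz":3.5,"aperture":0},{"dx":-0.112,"dy":0.632,"rz":4,"aperture":0},{"dx":-0.14,"dy":0.708,"rz":4.5,"aperture":0},{"dx":-0.174,"dy":0.782,"rz":5,"aperture":0},{"dx":-0.21,"dy":0.854,"rz":5.5,"aperture":0},{"dx":-0.248,"dy":0.924,"rz":6,"aperture":0},{"dx":-0.29,"dy":0.994,"rz":6.5,"aperture":0},{"dx":-0.334,"dy":1.062,"rz":7,"aperture":0},{"dx":-0.382,"dy":1.126,"rz":7.5,"aperture":0},{"dx":-0.432,"dy":1.19,"rz":8,"aperture":0},{"dx":-0.464,"dy":1.228,"rz":8.3,"aperture":0},{"dx":-0.478,"dy":1.244,"rz":8.44,"aperture":0},{"dx":-0.478,"dy":1.244,"rz":8.44,"aperture":0},{"dx":-0.478,"dy":1.244,"rz":8.44,"aperture":0}])

```text
time_s: 19.55
position: [0.6078, 0.1484, 0.156]
tcp_rot: [[0.933, -0.361, 0.0], [-0.361, -0.933, -0.0], [0.0, -0.0, -1.0]]
force: [-0.1, -0.1, -3.1]
opening: 0.206
grasp_force: 30.0
```

jog_arm(rows=[{"aperture":0},{"aperture":0},{"aperture":0},{"aperture":0},{"aperture":0}])

```text
time_s: 20.05
position: [0.6078, 0.1484, 0.156]
tcp_rot: [[0.933, -0.361, 0.0], [-0.361, -0.933, 0.0], [0.0, -0.0, -1.0]]
force: [-0.0, -0.1, -3.1]
opening: 0.205
grasp_force: 30.0
```

Run:
```python
from h import *
t=cam("top");s=cam("scene");st=bot.read_state();p=np.array(st["position"])
print("expected centre",p-.0925*np.array(st["tcp_rot"])[:,0])
for b in blobs((t["hsv"][...,2]<120),(215,190,280,255))[:3]:print("ball",b[0],b[1],plane(t,b[0],p[2]+.036))
W=wood(t,(180,170,300,310));Q=wood(s,(340,150,480,290))
for w in W[:3]+Q[:3]:print("wood",w[0],w[1],cv2.minAreaRect(cv2.findNonZero(w[2])))
cv2.imwrite("pics/f4.png",np.hstack([s["color"][90:330,260:580],t["color"][90:330,90:410]])[:,:,::-1])
```

```text
expected centre [0.5215 0.1818 0.1559]
ball [252.2954 233.3494] 1723 [0.5005 0.156  0.1919]
ball [240.2    215.7524] 105 [0.5355 0.1815 0.1919]
ball [218.0238 192.1667] 42 [0.5826 0.2281 0.1919]
wood [448.1212 188.2975] 363 ((448.08831787109375, 188.3529510498047), (13.339459419250488, 29.10427474975586), 75.96376037597656)
wood [345.3462 215.2615] 130 ((347.0, 215.0), (14.0, 14.0), 90.0)
```

View pics/f4.png

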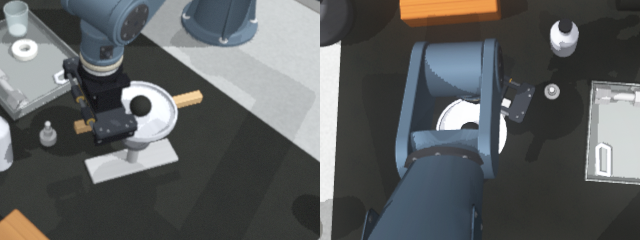

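The dish is above the stand with its handles parallel to the foot and the ball in the middle at scene pixel (401,195). I run one numeric check of the droop, ball and alignment.

Run:
```python
from h import *
s=cam("scene")
w=wood(s,(430,150,480,230))[0]
for z in(.168,.175,.182):print(z,plane(s,w[0],z))
for b in blobs(s["hsv"][...,2]<80,(385,180,420,215))[:2]:print("ball",b[0],b[1],circ(b[2]),plane(s,circ(b[2])[0],.191))
```

```text
0.168 [0.4202 0.2178 0.168 ]
0.175 [0.4258 0.221  0.175 ]
0.182 [0.4315 0.2243 0.182 ]
ball [398.     197.7753] 396 ((395.0, 200.0), 16.40131950378418) [0.54  0.184 0.191]
```

Run:
```python
from h import *
s=cam("scene")
for th in(50,65,95):
  m=np.uint8(s["hsv"][...,2]<th);m=cv2.morphologyEx(m,cv2.MORPH_OPEN,np.ones((7,7),np.uint8))
  for b in blobs(m,(388,183,415,209))[:2]:print(th,b[0],b[1],circ(b[2]))
print("ball",plane(s,(401,195),.191),plane(s,(401,195),.188))
```

```text
65 [399.3416 196.1281] 281 ((399.51739501953125, 196.34347534179688), 10.05488109588623)
95 [399.6826 195.7635] 334 ((399.5429382324219, 196.2484588623047), 10.815930366516113)
ball [0.5221 0.1824 0.191 ] [0.52   0.1808 0.188 ]
```

The ball measures (0.522, 0.182) and the dish centre (0.5215, 0.1818), so they are in line. The dish is steady, so I hand in.

```bash
python3 -c "from rig import bot, viewer;print(bot.hand_in())"
```

```text
the job is handed in; nothing more can be done
None
```

I handed the job in with the dish held about 65 mm above its seat, its handles in line with the foot to about 3° and the ball in the middle; no verdict came back.

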